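# Free the jammed food holder of the vegetable slicer

## Task

The food holder of the vegetable slicer is jammed under the two spring clips at one end of the slicer's bed. Take the square wooden block, and with the block in the gripper push or knock the holder's grip along the bed until the holder is well clear of both clips (do not touch the holder with the gripper before it is free); leave it sitting on the bed and set the block down on the counter. Then lift the holder out by its grip and lay it flat, grip up, in the shallow steel tray.

Things in the scene. Friction and masses are not known exactly. Their poses are not given: they have to be found in the camera images.
- block_grip (a point): Square bar of pale wood, 45 x 45 x 90 mm tall, upright on the counter left of the slicer, 0.15 kg. Its neighbours (round wooden pestle 100 mm tall, glass jar 85 mm tall) stand 95 mm or more from it, centre to centre. Point: on its axis, 70 mm above its foot and 20 mm below its top (take it there, so that its foot stays free for pushing); z up, x and y normal to its sides.
- holder_grip (a point): Grey plastic holder, 0.15 kg: plate 80 (x) by 90 (y) by 8 mm thick with an upright solid grip in its middle, 30 (x) by 50 (y) mm, 40 mm tall. Point: the grip's centre, 28 mm above the plate's underside. z up; x, along the slicer's x, is the way to push it free. At first the clips hold its -x edge: it cannot be lifted; 8 to 18 N along x slide it.
- slicer: White slicer, fixed, 280 (x) by 106 (y) mm. Origin at the counter under its middle; x along the bed, z up. Bed 35 mm high, side rails 8 mm higher, 14 mm stop at the +x end. Steel clips at x = -130 to -94 mm, |y| over 35 mm, tops 47 mm above the counter. The holder's centre starts at x = -88 to -80 mm, is free beyond -54 mm and can slide to +94 mm.
- tray_in (a point): Shallow open stainless steel tray right of the slicer, 200 (x) by 170 (y) mm outside, walls 3 mm thick and 30 mm high, fixed to the counter. Point: centre of its inner floor, 3 mm above the counter; x along its long side, z up.
Things that resemble listed ones, but are neither listed nor needed, are in the scene too. Leave any orange or red look-alike of the part that bears block_grip alone. Leave any green or yellow look-alike of the part that bears holder_grip alone.

How it is judged:
On the way, in this order (a step that is already met when the one before it is completed fails the run):
1. the block, held in the fingers, presses on the holder while the holder is still under the clips (contact force between block and holder above 2 N and contact force between the fingers and block above 1 N and x of holder_grip in the frame of slicer below -0.054 m).
2. the holder lies clear of the clips, still flat on the slicer's bed (x of holder_grip in the frame of slicer above -0.052 m and z of holder_grip in the frame of slicer between 0.055 and 0.068 m and angle between holder's own z axis and vertical below 0.15 rad), for 0.2 s.
3. the holder is lifted out of the slicer (z of holder_grip in the frame of slicer above 0.085 m and contact force between the fingers and holder above 1 N).
At the end, for the whole second after the job is handed in: The holder lies at rest in the tray, flat on its floor with the grip up (within about 9 degrees), and the block stands or lies at rest on the counter, touching neither slicer, tray nor holder (x of holder_grip in the frame of tray_in between -0.075 and 0.075 m and y of holder_grip in the frame of tray_in between -0.06 and 0.06 m and z of holder_grip in the frame of tray_in below 0.04 m and angle between holder's own z axis and vertical below 0.15 rad and linear speed of each of holder, block below 0.02 m/s and height (world z) of block_grip below 0.082 m and contact force between block and slicer below 0.1 N and contact force between block and tray below 0.1 N and contact force between block and holder below 0.1 N).
It fails at once if the gripper touches the holder while it is still under the clips (contact force between any of the arm, the fingers and holder above 1 N and x of holder_grip in the frame of slicer below -0.056 m and z of holder_grip in the frame of slicer between 0.055 and 0.07 m and y of holder_grip in the frame of slicer between -0.02 and 0.02 m).
It also fails if it takes over 67 s, if anything falls off the work surface, if the arm or the gripper's body presses on something with over 40 N, if the wrist force passes 120 N, or if a joint passes its speed limit or range.

## Robot

A 7-joint arm with a two-finger parallel gripper is mounted at the origin on the work surface. World frame = base frame: x ahead of the robot, y to its left, z up, the work surface at z = 0. Lengths are in m, angles in rad, forces in N, time in s.
With the tool pointing down it reaches from about 0.35 to 0.775 m from the base axis. Payload 3.1 kg.
Tool frame: the origin (TCP) lies midway between the tips of the shut fingers; the grasp point (between the pads) lies 19 mm behind it; z points along the fingers, y is the line along which they close (so a half turn about z gives the same grasp; the last joint's range is limited). The gripper opens to 85 mm and grips with 20 to 120 N. Pads are 22 mm wide; open, the fingers measure 114 mm over their backs; the gripper's body (76 mm by 85 mm) begins 54 mm behind the grasp point. The pads swing forward as they close: fully open they stand 13 mm farther back than shut.
Start: joints at [1.257, 0.311, 0.014, 1.512, -0.004, 1.319, -0.027], TCP at [0.148, -0.53, 0.231] pointing down, gripper open.
Joint ranges: [-2.7, 2.7], [-0.3, 1.91], [-1.27, 1.3], [0.12, 2.57], [-1.44, 4.58], [0.2, 2.03], [-3.05, 3.05]. Speed limits (rad/s): [2.79, 2.79, 3.14, 3.14, 3.14, 3.14, 3.14].

## Interface

Orientations are given as a rotation vector (axis times angle).
In Python, from workcell import robot, claw, eyes gives the robot as it stands. Calls block until the motion is done:
- robot.reach(position, orientation): joint-space move of the TCP to a pose.
- robot.servo_line(position, ori=None, speed=0.15, max_force=None): straight line of the TCP; ori=None keeps the orientation; speed is the mean speed in m/s. With max_force (N) it stops when the force on the tool has changed by that much, and returns True; else False.
- robot.goto_joints(angles): joint-space move.
- claw.gripper_open() and claw.clamp(): open the fingers fully, or close them until they stop; the grip force is fixed at half the most.
- robot.hold(seconds).
- robot.solve_ik(position, orientation): joint angles nearest the present ones, or None.
- robot.get_state(): the state.
- eyes.read_camera(name): name is "scene" or "top" or "wrist"; returns the picture (420x560x3 uint8, red, green, blue); there is no depth.
- eyes.get_calibration(name): a dict with "intrinsics" (3x3 intrinsics, pixels), "R" (3x3) and "t" (3): a world point X has camera coordinates R X + t. Camera axes: x right, y down, z forward; pixel columns grow to the right and rows downward; lengths in m; the calibration is good to about 2 mm. A picture is of the moment at which its call begins: read the wrist's pose just before it. get_calibration takes no time and is no camera call; for the wrist camera it gives the pose at the moment of the call.
A pose or a line that the arm cannot do raises robot.IKError and nothing moves.
- robot.job_done(): hands the job in; it is judged then, once.
The state is a dict: "t": time; "joint_positions": joint angles; "dq": joint speeds; "joint_torque": joint torques, N m; "tcp_pos": TCP position; "orientation": TCP orientation; "wrist_force": force on the tool from outside, world axes, zero at the start; "moment": the same for the moment, N m; "finger_gap": finger opening in m; "grasp_force": force on a finger pad.
Only numpy, scipy, OpenCV 4.12 (cv2) and the standard library are available. Lean on these libraries where they do the work, as an engineer would, in place of code of your own. Each camera call takes 0.05 s, during which the arm holds its last target. There are 200 camera calls.

## Working session

There is one attempt and no reset: what is moved stays moved. The work goes in short steps, each a Python script; the robot and the scene stay as the last script left them, time stands still between calls to the robot, and variables do not carry over. Pictures are saved under pics/ and viewed, at most 10 in all, crops included, and the job is handed in when it is done.

```bash
mkdir -p pics; ls
python3 - <<'E'
from workcell import robot, claw, eyes
import cv2
for n in ("top","scene"):
    im=eyes.read_camera(n); cv2.imwrite(f"pics/{n}0.png",im[:,:,::-1]); c=eyes.get_calibration(n); print(n,c)
s=robot.get_state(); print(s["t"],s["tcp_pos"],s["orientation"])
E
```

```text
pics
top {'intrinsics': array([[495.74005064,   0.        , 277.39763631],
       [  0.        , 495.74005064, 210.29037794],
       [  0.        ,   0.        ,   1.        ]]), 'R': array([[-0.02736915, -0.99956862, -0.01065355],
       [-0.98936259,  0.02860986, -0.1426294 ],
       [ 0.14287267,  0.00663657, -0.98971883]]), 't': array([0.10516515, 0.52600176, 1.30101265])}
scene {'intrinsics': array([[475.52333454,   0.        , 280.45046847],
       [  0.        , 475.52333454, 203.80420037],
       [  0.        ,   0.        ,   1.        ]]), 'R': array([[ 0.46889302,  0.88311716, -0.01560153],
       [ 0.60221331, -0.33256821, -0.72576684],
       [-0.64612573,  0.33091156, -0.68776383]]), 't': array([-0.33713277, -0.24077439,  1.8125454 ])}
0.1 [ 0.14749603 -0.5291922   0.23034225] [-3.11058186e+00 -4.25465621e-01  5.70803852e-04]
```

View pics/top0.png

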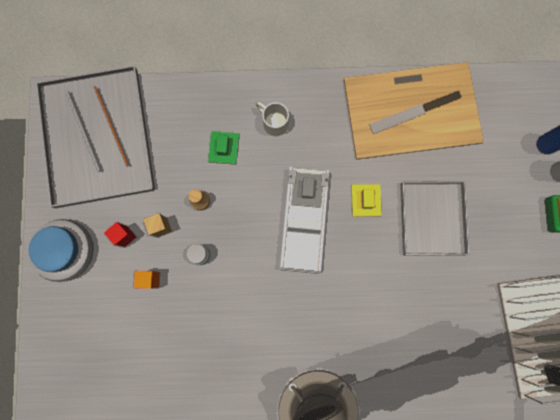

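View pics/scene0.png

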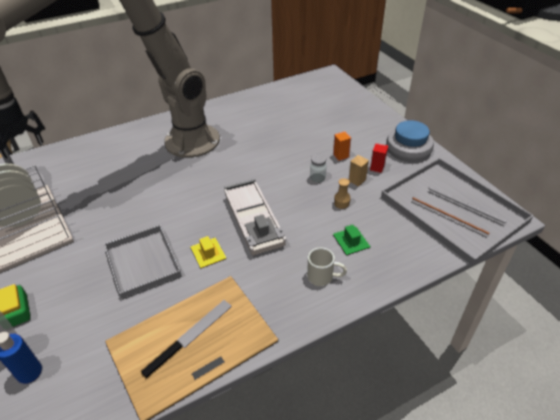

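Top view candidates:
- **Block:** pale wood (156,224). Not the red (119,234), orange (146,280), pestle (198,200) or jar (197,254).
- **Holder:** grey, in the slicer (307,188). Not the green (223,147) or yellow (367,199).
- **Tray:** (434,218), right of the slicer. Not the big one at (95,137).

The slicer's +x points toward the robot (down in the picture).

```bash
cat > h.py <<'E'
from workcell import robot, claw, eyes
import cv2, numpy as np
from scipy.spatial.transform import Rotation as Ro
def ray(c,uv,z):
    K,R,t=c["intrinsics"],c["R"],c["t"]; d=R.T@np.linalg.solve(K,[uv[0],uv[1],1]); o=-R.T@t
    return o+d*(z-o[2])/d[2]
def down(yaw):  # tool z down, tool y (closing line) at angle yaw from world x
    y=np.array([np.cos(yaw),np.sin(yaw),0]); z=np.array([0,0,-1.]); return Ro.from_matrix(np.c_[np.cross(y,z),y,z]).as_rotvec()
def snap(n,f):
    c=eyes.get_calibration(n); im=eyes.read_camera(n); cv2.imwrite(f"pics/{f}.png",im[:,:,::-1]); return im,c
E
python3 - <<'E'
from h import *
im=cv2.imread("pics/top0.png"); c=eyes.get_calibration("top")
a=cv2.resize(im[150:300,80:230],None,fx=4,fy=4,interpolation=cv2.INTER_CUBIC)
cv2.imwrite("pics/blk.png",a)
b=cv2.resize(im[155:280,265:480],None,fx=3.7,fy=3.7,interpolation=cv2.INTER_CUBIC); cv2.imwrite("pics/sl.png",b)
print("cam",-c["R"].T@c["t"])
print("block",ray(c,(156,224),.09),"hold",ray(c,(308,185),.08))
print("tray rim",[ray(c,p,.03)[:2].round(3) for p in ((402,182),(464,182),(466,254),(404,254))])
E
```

```text
cam [0.3374056  0.08143668 1.36378041]
block [0.49448481 0.40558866 0.09      ] hold [0.58767925 0.00762094 0.08      ]
tray rim [array([ 0.598, -0.252]), array([ 0.593, -0.421]), array([ 0.397, -0.41 ]), array([ 0.402, -0.245])]
```

View pics/blk.png

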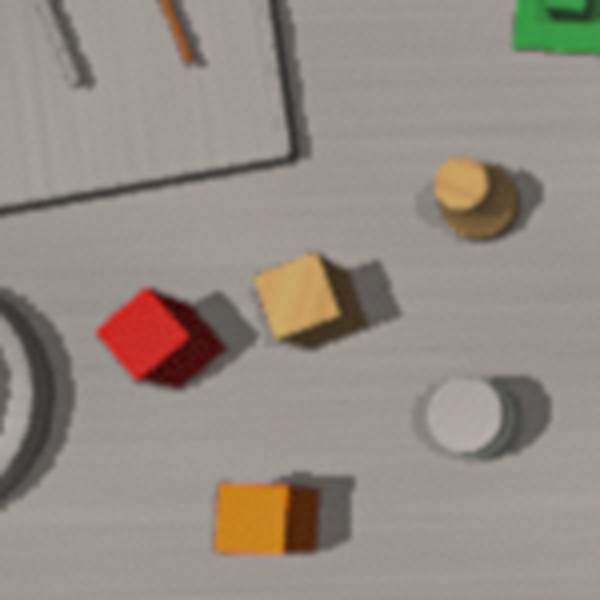

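View pics/sl.png

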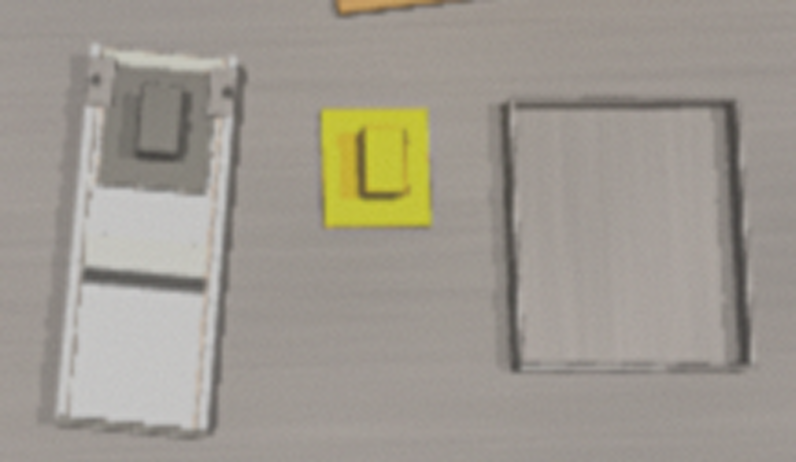

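Crop `blk` shows the pale wood block with top-face corners at crop px (255,272), (318,253), (340,322) and (275,340). Red lies to its left, so I'll close the fingers along the image-vertical direction. Crop `sl` shows the grey holder under the clips at the far end, with a clear bed toward the robot and the tray to the right.

```bash
cat >> h.py <<'E'
def best(pos,yaw):
    o=[]
    for k in (0,np.pi):
        q=robot.solve_ik(pos,down(yaw+k))
        if q is not None: o.append((abs(q[6]),yaw+k,q))
    o.sort(key=lambda a:a[0]); return o
E
python3 - <<'E'
from h import *
c=eyes.get_calibration("top")
P=[ray(c,(80+u/4,150+v/4),.09)[:2] for u,v in ((255,272),(318,253),(340,322),(275,340))]
P=np.array(P); ctr=P.mean(0); d=(P[2]+P[3]-P[0]-P[1]); yaw=np.arctan2(d[1],d[0])%np.pi
print(P.round(3),ctr,yaw)
o=best([*ctr,.24],yaw); print([(a[1],np.round(a[2],2)) for a in o])
for z in (.051,):print([np.round(a[2],2) for a in best([*ctr,z],yaw)])
for x in (.66,.58): print([np.round(a[2],2) for a in best([x,.0,.11],np.pi*.985)])
robot.reach([*ctr,.24],down(o[0][1]))
im,c=snap("wrist","w1"); print(c["R"],-c["R"].T@c["t"], robot.get_state()["t"])
E
```

```text
[[0.511 0.438]
 [0.522 0.397]
 [0.477 0.382]
 [0.466 0.424]] [0.4941855 0.4101398] 0.3011351704960754
[(np.float64(0.3011351704960754), array([-0.22,  0.65, -0.91,  1.19,  0.5 ,  1.52, -0.75])), (np.float64(3.4427278240858685), array([-0.16,  0.72, -1.08,  1.18,  0.62,  1.57,  2.33]))]
[array([-0.44,  0.69, -0.45,  1.45,  0.32,  1.07, -0.65]), array([-0.12,  0.92, -1.08,  1.44,  0.82,  1.28,  2.17])]
[array([ 0.44,  0.76, -0.83,  1.33,  0.56,  1.29, -0.44]), array([ 0.54,  0.87, -1.08,  1.32,  0.76,  1.38,  2.58])]
[array([ 0.48,  0.58, -0.75,  1.58,  0.42,  1.15, -0.41]), array([ 0.65,  0.72, -1.08,  1.57,  0.66,  1.25,  2.56])]
[[ 9.55660045e-01  2.94471836e-01  4.64093294e-04]
 [ 2.84115802e-01 -9.22463234e-01  2.61418806e-01]
 [ 7.74085849e-02 -2.49695652e-01 -9.65225358e-01]] [0.47724066 0.47166696 0.38244307] 3.6417
```

View pics/w1.png

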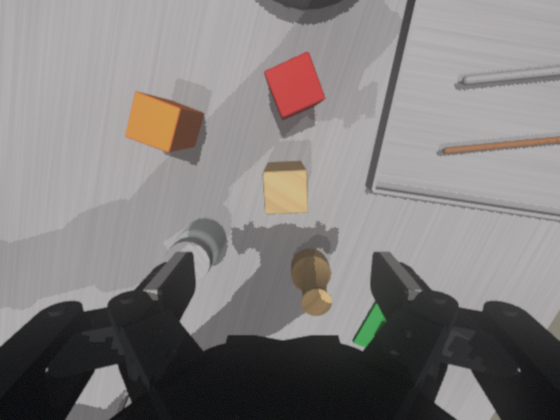

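The wrist view shows the wooden block's top face at about (264–307, 170–214), nearly square to the camera. The neighbours are clear of the finger positions on the left and right. I'll refine the pose and grasp.

Run:
```python
from h import *
c=eyes.get_calibration("wrist"); im=cv2.imread("pics/w1.png")
h=cv2.cvtColor(im,cv2.COLOR_BGR2HSV); m=cv2.inRange(h,(10,60,165),(28,200,255)); m[:150]=0;m[230:]=0;m[:,:240]=0;m[:,330:]=0
k=max(cv2.findContours(m,0,2)[0],key=cv2.contourArea); q=cv2.boxPoints(cv2.minAreaRect(k)); print(q)
P=np.array([ray(c,p,.09)[:2] for p in q]); ctr=P.mean(0)
e=P[1]-P[0]; f=P[2]-P[1]; print(P.round(3),ctr,np.hypot(*e),np.hypot(*f))
y0=.3011; a=[np.arctan2(v[1],v[0]) for v in (e,f)]
a=[(x-y0+np.pi/4)%(np.pi/2)-np.pi/4 for x in a]; yaw=y0+np.mean(a); print(a)
robot.reach([*ctr,.14],down(yaw)); robot.servo_line([*ctr,.051],speed=.12,max_force=15)
claw.clamp(); s=robot.get_state(); print(s["tcp_pos"],s["finger_gap"],s["grasp_force"],s["t"])
robot.servo_line([*ctr,.20],speed=.2); s=robot.get_state(); print(s["tcp_pos"],s["finger_gap"],s["t"],s["wrist_force"],np.round(s["joint_positions"],2))
```

```text
[[262.48456 171.65979]
 [305.94025 169.68454]
 [307.85156 211.73401]
 [264.39587 213.70926]]
[[0.47  0.426]
 [0.511 0.44 ]
 [0.527 0.399]
 [0.485 0.384]] [0.4983643  0.41240761] 0.04348934380068933 0.04378781465501651
[np.float64(0.043510212319755714), np.float64(0.06423358893366493)]
[0.49861    0.41284467 0.05177608] 0.04477904045332209 61.544283628463745 5.475
[0.49791533 0.41143639 0.19822894] 0.044304574605685855 6.3667 [ 0.01080356 -0.38179424 -1.80814105] [-0.22  0.69 -0.91  1.24  0.53  1.45 -0.71]
```

Run:
```python
from h import *
c=eyes.get_calibration("top"); f=lambda u,v,z:ray(c,(265+u/3.7,155+v/3.7),z)[:2]
Q=np.array([f(90,50,.043),f(240,62,.043),f(212,435,.043),f(57,418,.043)]); ctr=Q.mean(0)
ax=Q[2]+Q[3]-Q[0]-Q[1]; ax/=np.hypot(*ax); yaw=np.arctan2(ax[1],ax[0]); print(Q.round(3),ctr,ax,yaw)
H=ctr-.084*ax; n=np.array([-ax[1],ax[0]]); print("hold~",H)
G=np.array([f(137,88,.083),f(184,88,.083),f(182,150,.083),f(137,150,.083)]); print(G.round(3),G.mean(0))
p=[H[0]-.02,H[1]-.10]
q=best([*p,.26],yaw)[0]; robot.reach([*p,.26],down(q[1]))
im,c=snap("wrist","w2"); s=robot.get_state(); print(s["t"],np.round(s["joint_positions"],2))
```

```text
[[ 0.642  0.055]
 [ 0.63  -0.055]
 [ 0.358 -0.024]
 [ 0.374  0.087]] [0.50098909 0.01556886] [-0.99317194  0.11665974] 3.024666667540515
hold~ [0.58441553 0.00576944]
[[ 0.604  0.023]
 [ 0.603 -0.011]
 [ 0.559 -0.007]
 [ 0.559  0.024]] [0.58135437 0.00736367]
8.2833 [ 0.72  0.48 -0.89  1.37  0.37  1.46 -0.27]
```

View pics/w2.png

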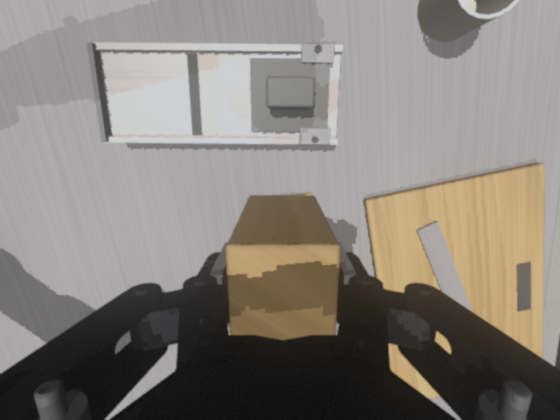

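The wrist view shows the slicer spanning about (95–343, 43–147), with the clips at (318,52) and (315,136). The grip top is at (267–314, 77–106), so its long (50 mm) side lies along the slicer's x, unlike the text. I'll go by the picture.

Run:
```python
from h import *
c=eyes.get_calibration("wrist")
S=np.array([ray(c,p,.043)[:2] for p in ((95,45),(343,46),(338,145),(108,143))]); print(S.round(3),S.mean(0))
ax=S[0]-S[1]; ax/=np.hypot(*ax); print("ax",ax,np.arctan2(ax[1],ax[0]))
for z in (.075,.083):
  G=np.array([ray(c,p,z)[:2] for p in ((267,77),(314,77),(314,106),(267,106))]); print(G.round(3),G.mean(0),"x in slicer",[round((g-S.mean(0))@ax,3) for g in G])
s=robot.get_state(); print(s["tcp_pos"],s["wrist_force"])
```

```text
[[ 0.378  0.085]
 [ 0.65   0.053]
 [ 0.638 -0.054]
 [ 0.364 -0.02 ]] [0.50749294 0.01583911]
ax [-0.99310618  0.11721827] 3.024104281143755
[[ 0.564  0.026]
 [ 0.612  0.02 ]
 [ 0.609 -0.008]
 [ 0.56  -0.003]] [0.58627999 0.00868815] x in slicer [np.float64(-0.055), np.float64(-0.103), np.float64(-0.104), np.float64(-0.054)]
[[ 0.564  0.024]
 [ 0.611  0.019]
 [ 0.609 -0.009]
 [ 0.56  -0.003]] [0.58596988 0.00780583] x in slicer [np.float64(-0.055), np.float64(-0.102), np.float64(-0.103), np.float64(-0.055)]
[ 0.56457017 -0.0922526   0.26001205] [-0.18022857  0.61769784 -0.25637482]
```

Run:
```python
from h import *
yaw=3.0243; ax=np.array([np.cos(yaw),np.sin(yaw)]); H=np.array([.585,.0075]); z=.104
p=H-.064*ax; q=best([*p,.2],yaw)[0]; robot.reach([*p,.2],down(q[1]))
print(robot.servo_line([*p,z],speed=.12,max_force=12), robot.get_state()["tcp_pos"])
for d in (-.035,-.015,.017):
    print(robot.servo_line([*(H+d*ax),z],speed=.06,max_force=45)); s=robot.get_state(); print((s["tcp_pos"][:2]-H)@ax,s["tcp_pos"],s["wrist_force"],s["t"])
robot.servo_line([*(H-.015*ax),z],speed=.12); robot.servo_line([*(H-.015*ax),.2],speed=.2)
im,c=snap("top","t2"); cv2.imwrite("pics/t2c.png",cv2.resize(im[140:300,240:480,::-1],None,fx=3.3,fy=3.3))
print(robot.get_state()["t"],robot.get_state()["finger_gap"])
```

```text
False [6.49336541e-01 8.39922618e-05 1.05154794e-01]
False
-0.04158892700118362 [0.62628748 0.00249995 0.10631965] [10.70240439 -0.68839308 -5.48693305] 10.4833
False
-0.021829559563774706 [0.60661934 0.00443425 0.10642134] [10.09062606 -1.22313817 -5.33521927] 10.9667
False
0.017126033916017133 [0.5679809  0.00941305 0.10405107] [-0.19302422 -0.95590923 -2.27409599] 11.65
12.75 0.04443548423749776
```

View pics/t2c.png

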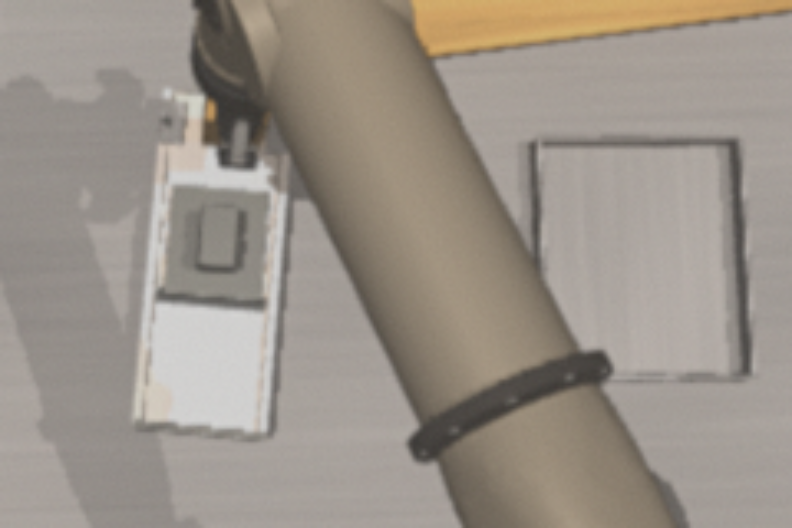

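The holder now sits flat on the bed with its grip top at about crop (222,235), well clear of the clips. I'll put the block back at its old spot, then look at the holder.

Run:
```python
from h import *
b=[.4984,.4124]; q=best([*b,.17],.355)[0]; robot.reach([*b,.17],down(q[1]))
robot.servo_line([*b,.07],speed=.15); print(robot.servo_line([*b,.051],speed=.03,max_force=5)); print(robot.get_state()["tcp_pos"])
claw.gripper_open(); robot.servo_line([*b,.2],speed=.2)
yaw=3.0243; ax=np.array([np.cos(yaw),np.sin(yaw)]); p=np.array([.585,.0075])+.063*ax
o=best([*p,.25],yaw+np.pi/2); print([np.round(a[2],2) for a in o]); robot.reach([*p,.25],down(o[0][1]))
im,c=snap("wrist","w3"); print(robot.get_state()["t"])
```

```text
True
[0.49823338 0.41204886 0.05183608]
[array([ 0.78,  0.51, -1.24,  1.52,  0.48,  1.46,  0.98]), array([ 0.44,  0.31, -0.64,  1.53,  0.19,  1.36, -1.91])]
18.6583
```

View pics/w3.png

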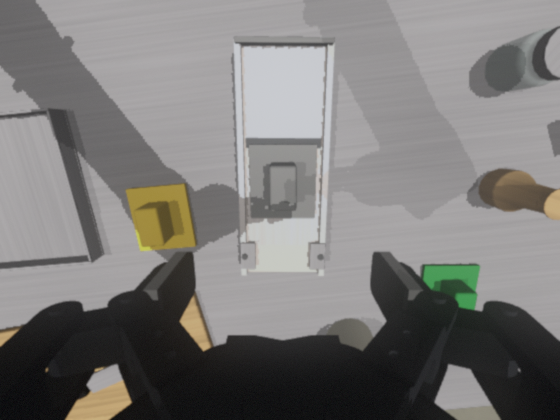

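The wrist view shows the holder flat on the bed with its grip top at about (270–297, 165–209), square to the fingers. The clips are at row ~255, well behind it. I'll grasp and place it.

Run:
```python
from h import *
c=eyes.get_calibration("wrist")
G=np.array([ray(c,p,.08)[:2] for p in ((270,165),(297,165),(297,209),(270,209))]); g=G.mean(0)
yaw=3.0243; ax=np.array([np.cos(yaw),np.sin(yaw)]); print(G.round(3),g,"slicer x",(g-np.array([.504,.0157]))@ax)
o=best([*g,.15],yaw+np.pi/2); o.sort(key=lambda a:abs(a[2][2])); print(np.round(o[0][2],2)); Y=o[0][1]
robot.reach([*g,.15],down(Y)); print(robot.servo_line([*g,.053],speed=.1,max_force=10))
claw.clamp(); s=robot.get_state(); z0=s["tcp_pos"][2]; print(s["tcp_pos"],s["finger_gap"],s["grasp_force"])
robot.servo_line([*g,.18],speed=.12); s=robot.get_state(); print(s["finger_gap"],s["wrist_force"],s["t"])
T=[.4975,-.332]; o=[a for a in best([*T,.16],yaw+np.pi/2)]; print([np.round(a[2],2) for a in o])
Y2=min(o,key=lambda a:abs(a[2][2]))[1]
robot.reach([*T,.16],down(Y2)); robot.servo_line([*T,z0-.02],speed=.12); print(robot.servo_line([*T,z0-.033],speed=.03,max_force=5))
s=robot.get_state(); print(s["tcp_pos"],z0,s["finger_gap"],s["t"])
```

```text
[[ 0.494  0.006]
 [ 0.498  0.034]
 [ 0.546  0.029]
 [ 0.542 -0.   ]] [0.52011564 0.0171745 ] slicer x -0.015832359188700827
[-0.87  0.51  1.13  1.75 -0.49  1.21 -1.3 ]
False
[0.52056846 0.01701871 0.05337696] 0.029190400828432255 60.39297938346863
0.02933049539492687 [-0.51154575 -0.35015278 -1.07042496] 23.5667
[array([-0.09,  0.63,  1.03,  1.51, -0.55,  1.31, -0.69]), array([ 0.32,  0.47,  0.34,  1.49, -0.16,  1.21,  2.14])]
True
[ 0.49777832 -0.3321139   0.0213879 ] 0.05337696366454117 0.02914652722519684 28.1167
```

Run:
```python
from h import *
p=robot.get_state()["tcp_pos"]; claw.gripper_open(); robot.servo_line([p[0],p[1],.2],speed=.15)
robot.reach([.40,-.15,.3],robot.get_state()["orientation"]); robot.hold(.3)
im,c=snap("scene","s3"); print(robot.get_state()["t"])
```

```text
31.325
```

View pics/s3.png

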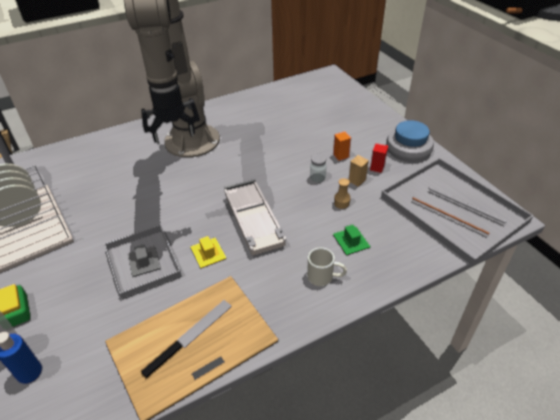

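The holder lies flat in the tray with its grip up at (143,258). The block stands on the counter at (358,171), and the slicer is empty.

```bash
python3 -c "
from workcell import robot
print(robot.job_done())"
```

```text
the job is handed in; nothing more can be done
None
```

I pushed the holder clear of the clips with the block, set the block down on the counter, laid the holder flat and grip up in the tray, and handed the job in at about 31 s; the hand-in call returned no verdict.

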